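# Fetch a coaster from under the shelf with a squeeze reacher

## Robot

A 6-joint arm with a two-finger parallel gripper is mounted at the origin on a cart in front of the work surface, level with it; the furniture and walls round the work are solid. World frame = base frame: x ahead of the robot, y to its left, z up, the work surface at z = 0. Lengths are in m, angles in rad, forces in N, time in s.
With the tool pointing down it reaches from about 0.425 to 0.95 m from the base axis. Payload 3.5 kg.
Tool frame: the origin (TCP) lies at the very end of the fingers, on their centre line; the grasp point (between the pads) lies 19 mm behind it; z points along the fingers, y is the line along which they close (so a half turn about z gives the same grasp; the last joint's range is limited). The gripper opens to 85 mm and grips with 20 to 120 N. Pads are 22 mm wide; open, the fingers measure 114 mm over their backs; the gripper's body (76 mm by 85 mm) begins 54 mm behind the grasp point. The pads swing forward as they close: fully open they stand 13 mm farther back than shut.
Start: joints at [-0.15, 0.286, 1.577, -0, 1.279, -0.15], TCP at [0.675, 0, 0.231] pointing down, gripper open.
Joint ranges: [-2.77, 2.77], [-0.9, 2.22], [0.21, 2.48], [-1.53, 4.67], [0.24, 2.81], [-2.84, 2.84]. Speed limits (rad/s): [2.79, 2.79, 3.14, 3.14, 3.14, 3.14].

## Interface

Orientations are given as a unit quaternion [x, y, z, w].
In Python, from plant import ctrl gives the robot as it stands.
- The arm moves only by the tool carry_out, never from a script. Its argument "deltas" is one flat list of numbers, 6 for each row, row after row: the shift along the tool's x, y, z in m, then the turn, a rotation vector about the tool's x, y, z in rad. A call has 1 to 5 rows; each row is the pose to reach, as a shift and turn from the pose commanded when the call began, along the tool's axes at that moment; what a row does not reach only later rows make up. A row lasts 1/8 s, in which the tool goes at most 62.5 mm and 10.7 degrees, less where a joint would pass 70% of its speed; a pose out of reach is approached as far as the arm can. A call with a gripper value outside its range is refused whole. "grip" is the opening in per cent of the stroke, from 0 (shut) to 100 (fully open), set as the call begins (left out, the last holds). The fingers move at their own pace and stop on an object; "grip_force" is the grip in N (left out, the last holds). Time passes only in rows, so rows that repeat a pose let the fingers close. It gives the time, the measured TCP pose, the force, the opening and the grip force at its end, in the units of the state.
- ctrl.get_state(): the state, without advancing time (a new reading comes with each control period).
- ctrl.read_camera(name): name is "scene" or "side" or "wrist"; returns (picture, depth): 420x560x3 uint8, red, green, blue; 420x560 float32, m along the optical axis (not along the pixel's ray), 0 where there is no reading.
- ctrl.camera_model(name): a dict with "intrinsics" (3x3 intrinsics, pixels), "extrinsics" (4x4, takes a point from world to camera coordinates); the wrist camera has in their place "hand_eye" (4x4, takes a point from camera to tool coordinates, whose origin is the TCP and whose axes are the flange's). Camera axes: x right, y down, z forward; pixel columns grow to the right and rows downward; lengths in m; the calibration is good to about 2 mm. A picture is of the moment at which its call begins: read the wrist's pose just before it. camera_model takes no time and is no camera call.
- ctrl.sign_off(): hands the job in; it is judged then, once.
Trained networks look in the newest picture that a camera, given by its name, has taken for a name from the list of things; names that differ only in an ending like _2 or _b are one class to them, and where a whole thing is asked for, a point or a joint stands for the part that bears it (a point fixed in the world has none). Each returns a list of dicts, best first, with "score" (0 to 1); they miss things now and then, are a little off and sometimes report something else, mostly with a low value. They report only what shows in the picture. A call takes as long as a camera call.
- ctrl.find_in(camera, query): "uv" ([column, row] in pixels, amid what is visible of it).
The state is a dict: "time": time; "qpos": joint angles; "dq": joint speeds; "joint_efforts": joint torques, N m; "eef_pos": TCP position; "tcp_rot": TCP orientation; "contact_force": force on the tool from outside, world axes, zero at the start; "wrist_torque": the same for the moment, N m; "opening": opening from 0.0 (shut) to 1.0 (fully open); "finger_force": force on a finger pad.
Only numpy, scipy, OpenCV 4.12 (cv2) and the standard library are available. Lean on these libraries where they do the work, as an engineer would, in place of code of your own. Each camera call takes 0.05 s, during which the arm holds its last target. There are 200 camera calls.

## Task

The round coaster has slid under the low shelf, too far in for the gripper: hold the reacher by its grip, slide its open jaws in around the coaster, squeeze the trigger so that both jaws clamp it, and draw it out clear of the shelf. Let go of it on the open worktop, lay the reacher flat on the worktop, then pick up the coaster itself with the gripper and set it flat, fully down, in the round recess of the coaster tray. Leave all the other things where they stand.

Things in the scene. Friction and masses are not known exactly. Their poses are not given: they have to be found in the camera images.
- reacher: Loose grey hand reacher lying flat on the worktop, about 240 mm long, 0.24 kg. Origin: on its underside, below the middle of its grip; x points along it to the jaws, y to its left, z up. Reaches from x = -59 to about 180 mm. End blocks 34 mm high close off the grip at both ends. May be slid along the worktop and turned while held; balances at the middle of its grip.
- grip (a point): Middle of the reacher's grip, 22 mm above its underside. The grip is two upright bars 80 mm long (x -40 to +40 mm) and 40 mm high, 58 mm over their flat outer faces: grey fixed handle (face at y = +29 mm) and black sprung trigger (y = -29 mm, released). Take it from above, fingers along y, one on each bar.
- trigger (a joint): Squeeze of the black trigger bar towards the handle, m: 0 released (jaws open), about 0.015 when they clamp the coaster (43 mm over the bars), 0.020 fully squeezed. Spring 6.6 N released, 11 N clamped: a 3 mm squeeze is enough to carry the reacher. Only this bar moves against the body, so as centred fingers close by s the reacher's body shifts s/2 sideways, to its own -y.
- jaw_left: Left jaw (+y of the reacher), a black claw of three flat pads, 5 to 19 mm above the worktop; origin at its pivot on the knuckle (40 mm wide, 26 mm high, ends at x = 109 mm). Closes with the trigger, 30 rad per m. Tips: inner gap about 98 mm released, 85 mm at 3 mm of squeeze; at x of about 170 mm open, 180 mm clamped.
- jaw_centre (a point): Point on the reacher 150 mm ahead of its origin, 12 mm above its underside: the middle of the coaster when it is clamped.
- jaw_right: Right jaw (-y of the reacher), mirror image of the left one; origin at its pivot.
- coaster: Loose round dark wooden coaster, a disc 60 mm in diameter and 20 mm thick, 40 to 85 g, lying flat under the shelf. Origin: centre of its underside; z up.
- shelf: Fixed low wooden worktop shelf, 160 mm deep (x), 270 mm wide (y), 72 mm high; open at its front only, which faces -x of its frame (towards the robot); 12 mm board above a gap 60 mm high and 242 mm wide. Origin: centre of its footprint on the worktop; front edge at x = -80 mm. Two spice jars stand on it.
- tray: Fixed pale wooden coaster tray, 84 mm (x) by 164 mm (y), 16 mm high, with two recesses 8 mm deep: one round, one square. Origin: centre of its underside. Lies at any yaw.
- round_recess (a point): Centre of the floor of the tray's round recess: 66 mm in diameter, 8 mm deep, floor 8 mm above the worktop; 40 mm (+y) from the tray's middle.
- square_recess (a point): Centre of the floor of the tray's square recess (57 mm square, 8 mm deep, 80 mm from the round one); it belongs to the square coaster and stays empty.
- square_coaster: Bystander: square dark wooden coaster, 53 mm, 20 mm thick, with the cup standing on it; origin under its centre.
- cup: Bystander: small dark grey and white cup, 60 mm wide, 53 mm high, on the square coaster.
- spice_a: Bystander: spice jar 41 mm wide, 105 mm high, standing on the shelf.
- spice_b: Bystander: spice jar like the other one, on the shelf.
- garlic: Bystander: garlic bulb, 53 mm, on the worktop at the left.
- onion: Bystander: onion, 83 mm wide, 94 mm high, on the worktop near the front at the right.

How it is judged:
On the way, in this order (a step that is already met when the one before it is completed fails the run):
1. with the trigger squeezed, both jaws of the reacher clamp the coaster while it is still under the shelf (value of joint trigger above 0.01 m and contact force between each of jaw_left, jaw_right and coaster above 0.3 N and x of coaster in the frame of shelf above -0.06 m), for 0.1 s.
2. the coaster is out clear of the shelf, still clamped in the reacher (x of coaster in the frame of shelf below -0.112 m and value of joint trigger above 0.01 m and contact force between reacher and coaster above 0.3 N), for 0.1 s.
3. the coaster has been let go of on the open worktop: it lies flat, the trigger is let out and neither reacher nor fingers touch it (height (world z) of coaster below 0.004 m and value of joint trigger below 0.008 m and contact force between each of reacher, the fingers and coaster below 0.05 N and x of coaster in the frame of shelf below -0.1 m), for 0.2 s.
4. the gripper itself has picked the coaster up, clear of the worktop and of the reacher (contact force between the fingers and coaster above 0.5 N and contact force between reacher and coaster below 0.05 N and height (world z) of coaster above 0.01 m), for 0.1 s.
At the end, for the whole second after the job is handed in: The round coaster lies flat in the tray's round recess (within 5 mm of its centre, within 3 mm of its floor, tilted under 0.06 rad) and at rest; the reacher lies flat on the worktop (origin less than 8 mm high, tilted under 0.1 rad), at rest, its trigger released (under 4 mm) (horizontal distance between coaster and round_recess below 0.005 m and z of coaster in the frame of round_recess below 0.003 m and angle between coaster's own z axis and vertical below 0.06 rad and linear speed of each of coaster, reacher below 0.02 m/s and angle between reacher's own z axis and vertical below 0.1 rad and height (world z) of reacher below 0.008 m and value of joint trigger below 0.004 m); the robot touches nothing.
It fails at once if a bystander (cup, square coaster, spice jar, garlic, onion) is shifted more than 40 mm (distance of any of cup, square_coaster, spice_a, spice_b, garlic, onion from where it was at the start of the episode above 0.04 m).
It also fails if it takes over 67 s, if anything falls off the work surface, if the arm or the gripper's body presses on something with over 40 N, if the wrist force passes 120 N, or if a joint passes its speed limit or range.

## Working session

There is one attempt and no reset: what is moved stays moved. The work goes in short steps, Python scripts to look and compute and a tool call to move; the robot and the scene stay as the last step left them, time stands still between calls to the robot, and variables do not carry over. Pictures are saved under pics/ and viewed, at most 12 in all, crops included, and the job is handed in when it is done.

Besides the shell and the picture viewer there is one more tool, called after "Request:" as name(argument=value, ...) on one line, values as JSON. carry_out: Moves the arm, as the interface text tells. Its arguments: {"type":"object","properties":{"deltas":{"type":"array"},"grip":{"type":"number"},"grip_force":{"type":"number"}},"required":["deltas"]}

```bash
mkdir -p pics; ls; cat > h.py <<'E'
import numpy as np, cv2
from scipy.spatial.transform import Rotation as R
from plant import ctrl
def look(cam):
    s=ctrl.get_state(); im,d=ctrl.read_camera(cam); m=ctrl.camera_model(cam); 
    K=np.array(m['intrinsics'])
    if 'extrinsics' in m: T=np.linalg.inv(np.array(m['extrinsics']))
    else:
        W=np.eye(4); W[:3,:3]=R.from_quat(s['tcp_rot']).as_matrix(); W[:3,3]=s['eef_pos']
        T=W@np.array(m['hand_eye'])
    return im,d,K,T
def cloud(d,K,T):
    v,u=np.mgrid[:d.shape[0],:d.shape[1]]
    P=np.stack([(u-K[0,2])/K[0,0]*d,(v-K[1,2])/K[1,1]*d,d],-1)
    return P@T[:3,:3].T+T[:3,3]
def save(im,n): cv2.imwrite('pics/'+n,im[:,:,::-1])
E
python3 - <<'E'
from h import *
s=ctrl.get_state(); print(s['time'],s['eef_pos'],s['tcp_rot'],s['opening'])
for c in ['scene','side']:
    im,d,K,T=look(c); save(im,c+'0.png'); P=cloud(d,K,T); np.savez(c+'0.npz',im=im,P=P,d=d)
    print(c,T.round(3).tolist(),K[0,0])
    for n in ['reacher','grip','jaw_left','jaw_right','coaster','shelf','tray','square_coaster','cup','garlic','onion']:
        for r in ctrl.find_in(c,n)[:2]:
            u,v=map(int,np.round(r['uv'])); print(n,r['score'],u,v,P[v,u].round(3) if d[v,u]>0 else None)
E
```

```text
pics
0.0 [6.74323963e-01 1.49269510e-04 2.29901273e-01] [ 0.70710151  0.70711101 -0.00072095 -0.00097828] 1.0028360078948932
scene [[0.76, -0.224, 0.611, -0.111], [-0.65, -0.287, 0.703, -0.786], [0.018, -0.931, -0.364, 0.502], [0.0, 0.0, 0.0, 1.0]] 415.2306569043437
reacher 0.57 227 230 [0.443 0.075 0.039]
grip 0.7 226 228 [0.448 0.088 0.039]
jaw_left 0.57 204 226 [0.439 0.191 0.012]
jaw_right 0.49 220 215 [0.522 0.236 0.01 ]
coaster 0.69 271 214 [0.638 0.129 0.019]
shelf 0.8 284 201 [0.652 0.086 0.071]
tray 0.8 296 265 [ 0.498 -0.14   0.007]
square_coaster 0.55 355 244 [ 0.7   -0.154  0.007]
cup 0.95 359 225 [ 0.703 -0.159  0.064]
garlic 0.65 183 203 [0.452 0.338 0.036]
onion 0.77 329 307 [ 0.376 -0.361  0.06 ]
side [[0.931, -0.174, 0.322, 0.209], [-0.366, -0.406, 0.838, -1.003], [-0.015, -0.897, -0.441, 0.604], [0.0, 0.0, 0.0, 1.0]] 440.963053874871
reacher 0.87 222 227 [0.469 0.115 0.009]
grip 0.78 222 226 [0.471 0.119 0.01 ]
jaw_left 0.46 202 216 [0.429 0.193 0.017]
coaster 0.66 272 217 [0.626 0.117 0.01 ]
shelf 0.67 290 202 [0.666 0.071 0.072]
shelf 0.67 304 179 [0.717 0.087 0.13 ]
tray 0.65 262 263 [ 0.507 -0.125  0.017]
square_coaster 0.8 340 256 [ 0.702 -0.167  0.014]
square_coaster 0.46 283 165 [0.691 0.186 0.144]
cup 0.83 344 237 [ 0.71  -0.167  0.068]
garlic 0.63 202 192 [0.463 0.334 0.034]
onion 0.72 284 169 [0.696 0.19  0.129]
onion 0.56 246 322 [ 0.388 -0.371  0.06 ]
```

```bash
python3 - <<'E'
from h import *
a=np.load('scene0.npz'); b=np.load('side0.npz')
im=a['im'][150:330,120:420]; im=cv2.resize(im,None,fx=2.6,fy=2.6,interpolation=3); save(im,'s1.png')
# top-down map of both clouds
M=np.zeros((600,800,3),np.uint8)
for z in (a,b):
    P=z['P'][z['d']>0]; c=z['im'][z['d']>0]
    # x 0.3..0.9 up ; y 0.4..-0.4 right, 1 mm/pixel
    r=(600-(P[:,0]-0.3)*1000).astype(int); q=((0.4-P[:,1])*1000).astype(int)
    k=(P[:,2]<0.15)&(P[:,2]>-.02)&(r>0)&(r<599)&(q>0)&(q<799)
    o=np.argsort(P[k,2]); 
    for dr in (0,1):
        for dq in (0,1): M[r[k][o]-dr,q[k][o]+dq]=c[k][o]
save(M,'top.png')
E
```

```text
(no output)
```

View pics/s1.png

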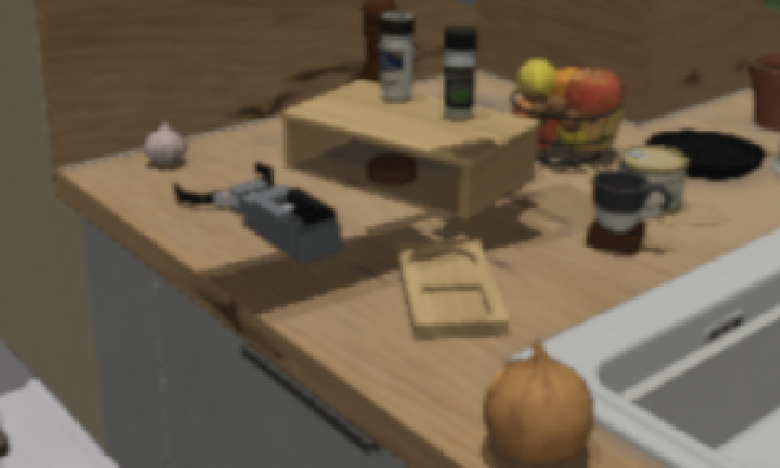

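View pics/top.png

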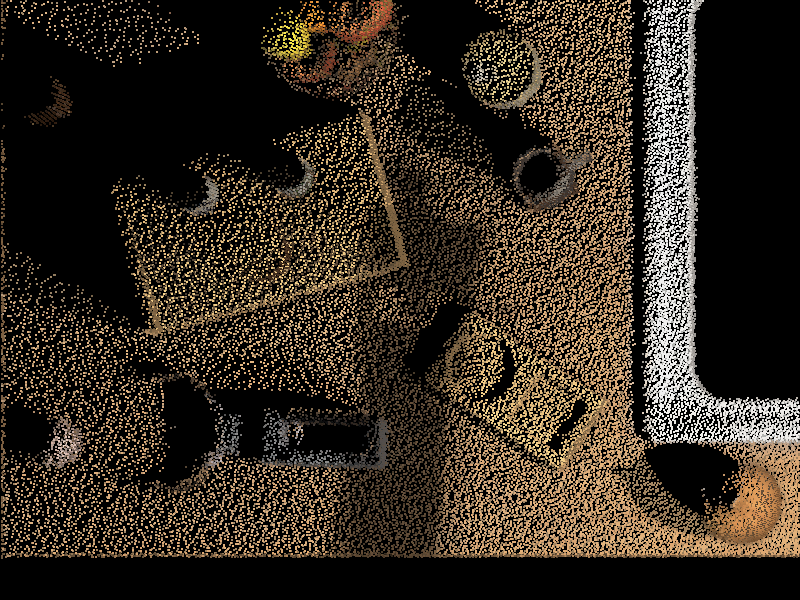

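The views show the reacher's grip at about (0.46, 0.075), pointing world +y (pixels 190–385, 440 in the top map). The shelf front runs from (152,332) to (405,263). The coaster is under it at (390,170) in the scene crop, and the round recess is the end of the tray nearer the shelf, at (480,360) in the top map. Next I'll fit these.

```bash
cat > fit0.py <<'E'
from h import *
from scipy.optimize import least_squares
P=[];C=[]
for n in('scene0.npz','side0.npz'):
    z=np.load(n); k=z['d']>0; P.append(z['P'][k]); C.append(z['im'][k].astype(int))
for i,(p,c) in enumerate(zip(P,C)):
    k=(abs(p[:,0]-.65)<.06)&(abs(p[:,1]-.12)<.06)&(p[:,2]>.004)&(p[:,2]<.028)&(c.sum(1)<230)
    q=p[k]; print('coaster n',k.sum(), q.min(0).round(3) if k.any() else '', q.max(0).round(3) if k.any() else '')
    if k.sum()>10:
        f=lambda t: np.maximum(np.hypot(q[:,0]-t[0],q[:,1]-t[1])-.03,-.0)+0*t[0]
        s=q[q[:,2]<.016]
        r=least_squares(lambda t: np.hypot(s[:,0]-t[0],s[:,1]-t[1])-.03,q[:,:2].mean(0)+[.02,.01],loss='soft_l1',f_scale=.002); print('side fit',len(s),r.x.round(4),r.cost)
    # tray: z 10..20mm region
    k=(p[:,0]>.41)&(p[:,0]<.62)&(p[:,1]>-.22)&(p[:,1]<.0)&(p[:,2]>.012)&(p[:,2]<.022)
    print('tray',cv2.minAreaRect((p[k][:,:2]*1000).astype(np.float32)),k.sum())
    k=(p[:,0]>.4)&(p[:,0]<.56)&(p[:,1]>-.02)&(p[:,1]<.26)&(p[:,2]>.03)&(p[:,2]<.045)
    print('grip',cv2.minAreaRect((p[k][:,:2]*1000).astype(np.float32)),k.sum())
    k=(p[:,0]>.5)&(p[:,0]<.9)&(p[:,1]>-.1)&(p[:,1]<.32)&(p[:,2]>.064)&(p[:,2]<.08)
    print('shelf',cv2.minAreaRect((p[k][:,:2]*1000).astype(np.float32)),k.sum())
E
python3 fit0.py
```

```text
coaster n 190 [0.617 0.11  0.004] [0.674 0.173 0.022]
side fit 67 [0.6497 0.1431] 7.637244372450117e-05
tray ((509.48016357421875, -114.51237487792969), (167.36537170410156, 84.35872650146484), 56.18077850341797) 670
grip ((462.0921630859375, 77.34156036376953), (120.52674865722656, 58.248870849609375), 88.76878356933594) 364
shelf ((730.1395874023438, 131.74363708496094), (264.73406982421875, 322.8765563964844), 14.53968334197998) 1902
coaster n 149 [0.618 0.108 0.004] [0.671 0.167 0.023]
side fit 67 [0.6479 0.1421] 9.317245318150274e-05
tray ((508.21807861328125, -116.19084930419922), (170.7339324951172, 85.56135559082031), 56.25875473022461) 765
grip ((461.19720458984375, 75.08724975585938), (122.7277603149414, 56.64708709716797), 87.7116470336914) 333
shelf ((730.5875244140625, 126.80742645263672), (261.60882568359375, 330.2578430175781), 15.580703735351562) 2191
```

Request:
carry_out(deltas=[0.05, -0.06, 0, 0, 0, 0, 0.09, -0.13, -0.0, 0, 0, 0, 0.09, -0.17, -0.03, 0, 0, 0, 0.09, -0.19, -0.03, 0, 0, 0, 0.09, -0.19, -0.03, 0, 0, 0])

```text
time: 1.82
eef_pos: [0.4839, 0.0906, 0.2625]
tcp_rot: [0.707, 0.708, 0.001, 0.001]
contact_force: [0.6, 0.4, 0.0]
opening: 1.001
finger_force: 0.0
```

```bash
python3 - <<'E'
from h import *
im,d,K,T=look('wrist'); save(im,'w1.png'); P=cloud(d,K,T)
p=P[d>0]
k=(p[:,0]>.39)&(p[:,0]<.54)&(p[:,1]>-.04)&(p[:,1]<.26)&(p[:,2]>.03)&(p[:,2]<.048)
print('grip',cv2.minAreaRect((p[k][:,:2]*1000).astype(np.float32)),k.sum(),np.percentile(p[k][:,2],[5,50,95]))
k=(p[:,0]>.37)&(p[:,0]<.58)&(p[:,1]>.13)&(p[:,1]<.27)&(p[:,2]>.008)&(p[:,2]<.03)
print('jaws',cv2.minAreaRect((p[k][:,:2]*1000).astype(np.float32)),k.sum(), p[k].min(0),p[k].max(0))
k=(p[:,0]>.5)&(p[:,2]>.06)&(p[:,2]<.08);print('shelf',k.sum(), p[k].min(0) if k.any() else '',p[k].max(0) if k.any() else '')
print(T.round(3), ctrl.get_state()['qpos'].round(2) if hasattr(ctrl.get_state()['qpos'],'round') else ctrl.get_state()['qpos'])
# shelf front edge from start clouds
for n in('scene0.npz','side0.npz'):
    z=np.load(n); k=z['d']>0; q=z['P'][k]
    q=q[(q[:,2]>.066)&(q[:,2]<.078)&(q[:,0]>.5)&(q[:,0]<.8)&(q[:,1]>-.05)&(q[:,1]<.3)]
    th=np.radians(15.2); u=q[:,0]*np.cos(th)+q[:,1]*np.sin(th); v=-q[:,0]*np.sin(th)+q[:,1]*np.cos(th)
    b=np.linspace(np.percentile(v,3),np.percentile(v,97),14); i=np.digitize(v,b)
    e=np.array([[ (b[j-1]+b[j])/2,np.percentile(u[i==j],1)] for j in range(1,14)])
    f=np.polyfit(e[:,0],e[:,1],1); print('front u=',f, 'v range',v.min(),v.max(), 'yaw',th-np.arctan(f[0]))
E
```

```text
grip ((461.8542175292969, 79.84176635742188), (122.95207977294922, 58.61067581176758), 87.89016723632812) 4585 [0.03223354 0.0364391  0.04097139]
jaws ((493.3303527832031, 194.13653564453125), (173.31529235839844, 113.96796417236328), 1.0459811687469482) 2916 [0.40605048 0.1371187  0.00802016] [0.57907315 0.25243704 0.02985776]
shelf 38216 [ 0.56546045 -0.00364911  0.06193071] [0.75169289 0.24134083 0.0799994 ]
[[ 1.     0.001  0.003  0.483]
 [ 0.001 -0.959 -0.283  0.164]
 [ 0.002  0.283 -0.959  0.405]
 [ 0.     0.     0.     1.   ]] [-0.02 -0.15  1.98 -0.    1.31 -0.02]
front u= [0.00312131 0.61012793] v range -0.17388829088472313 0.09858405681399379 yaw 0.2621687434458915
front u= [-0.00280693  0.60872682] v range -0.17777105132000412 0.09524694939367798 yaw 0.2680969689025262
```

View pics/w1.png

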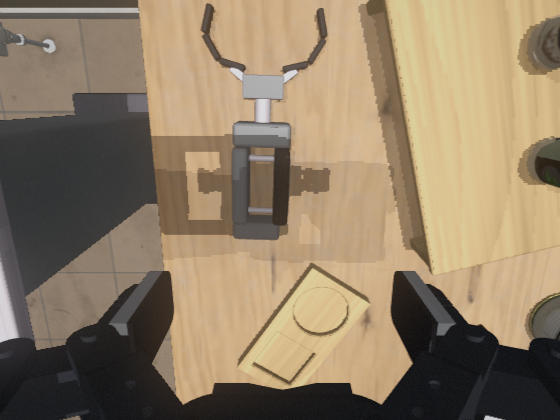

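The reacher's origin is at about (0.462, 0.079) with yaw 88°. The black trigger bar faces the shelf. I'll go down over the grip.

Request:
carry_out(deltas=[-0.012, -0.022, 0.05, 0, 0, 0.035, -0.012, -0.022, 0.1, 0, 0, 0.035, -0.012, -0.022, 0.15, 0, 0, 0.035, -0.012, -0.022, 0.2, 0, 0, 0.035, -0.012, -0.022, 0.2, 0, 0, 0.035], grip=100, grip_force=30)

```text
time: 2.5
eef_pos: [0.4598, 0.0778, 0.0569]
tcp_rot: [0.72, 0.694, -0.004, -0.004]
contact_force: [-0.5, -0.6, 0.0]
opening: 1.003
finger_force: 0.0
```

```bash
python3 - <<'E'
from h import *
im,d,K,T=look('wrist'); save(im,'w2.png'); P=cloud(d,K,T); p=P[d>0]
s=ctrl.get_state(); print(s['eef_pos'],s['qpos'])
k=(p[:,0]>.41)&(p[:,0]<.51)&(p[:,1]>.05)&(p[:,1]<.145)&(p[:,2]>.03)&(p[:,2]<.045)
print('grip',cv2.minAreaRect((p[k][:,:2]*1000).astype(np.float32)),k.sum(),p[k].min(0),p[k].max(0))
E
```

```text
[0.46231471 0.07774677 0.05983783] [-5.03030867e-02  5.55627316e-02  2.18941603e+00 -2.82339584e-05
  9.01300224e-01 -1.46653525e-02]
grip ((462.14605712890625, 95.20330810546875), (91.93358612060547, 58.45488739013672), 88.3525619506836) 16150 [0.43165342 0.05001205 0.03001444] [0.49252121 0.14181681 0.04229068]
```

View pics/w2.png

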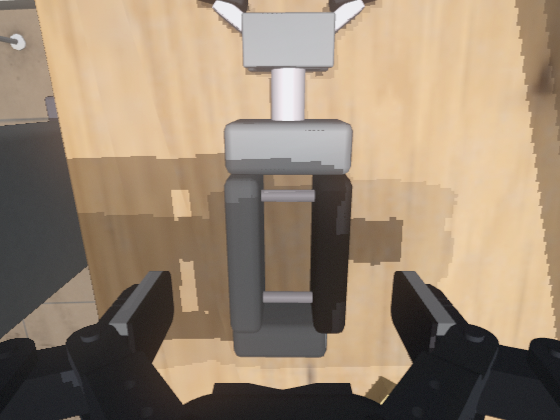

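The wrist picture shows the fingers straddling the grip, which is centred at column ~288 with bars at 245 and 330. I'll go down and squeeze about 3–4 mm.

Request:
carry_out(deltas=[0.002, 0, 0.03, 0, 0, 0, 0.002, 0, 0.054, 0, 0, 0, 0.002, 0, 0.054, 0, 0, 0])

```text
time: 2.92
eef_pos: [0.4641, 0.0799, 0.0083]
tcp_rot: [0.719, 0.695, 0.0, 0.0]
contact_force: [-0.4, 0.1, -0.5]
opening: 0.999
finger_force: 0.0
```

Request:
carry_out(deltas=[0, 0, 0, 0, 0, 0, 0, 0, 0, 0, 0, 0, 0, 0, 0, 0, 0, 0, 0, 0, 0, 0, 0, 0], grip=64)

```text
time: 3.42
eef_pos: [0.465, 0.08, 0.0098]
tcp_rot: [0.719, 0.695, 0.001, 0.001]
contact_force: [-0.9, 1.0, 5.5]
opening: 0.642
finger_force: 9.1
```

```bash
python3 - <<'E'
from h import *
im,d,K,T=look('wrist'); save(im,'w3.png'); P=cloud(d,K,T)
s=ctrl.get_state(); print(s['eef_pos'],R.from_quat(s['tcp_rot']).as_matrix().round(3).tolist(),s['opening'],s['finger_force'],s['contact_force'])
E
```

```text
[0.46496452 0.079974   0.00980257] [[0.035, 0.999, 0.004], [0.999, -0.035, -0.0], [-0.0, 0.004, -1.0]] 0.6403058949256127 9.117396175861359 [-0.95339184 -0.73721836  6.16404869]
```

View pics/w3.png

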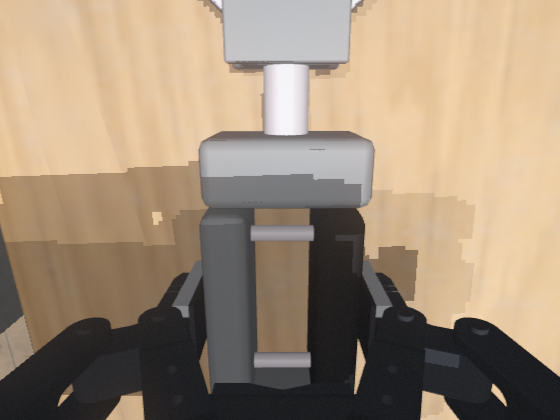

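Request:
carry_out(deltas=[0, 0, -0.004, 0, 0, 0, -0.017, -0.01, -0.004, 0, 0, 0, -0.034, -0.019, -0.004, 0, 0, 0, -0.051, -0.028, -0.004, 0, 0, 0, -0.051, -0.028, -0.004, 0, 0, 0])

```text
time: 4.1
eef_pos: [0.4326, 0.0296, 0.0113]
tcp_rot: [0.72, 0.694, -0.0, -0.0]
contact_force: [0.1, 0.9, -2.8]
opening: 0.646
finger_force: 7.5
```

Request:
carry_out(deltas=[0, 0, 0, 0, 0, 0.1, 0, 0, 0, 0, 0, 0.22, 0, 0, 0, 0, 0, 0.34, 0, 0, 0, 0, 0, 0.46, 0, 0, 0, 0, 0, 0.58])

```text
time: 4.72
eef_pos: [0.4337, 0.0306, 0.0115]
tcp_rot: [0.889, 0.458, 0.0, 0.0]
contact_force: [0.7, 0.3, -2.9]
opening: 0.643
finger_force: 7.5
```

Request:
carry_out(deltas=[0, 0, 0, 0, 0, 0.12, 0, 0, 0, 0, 0, 0.24, 0, 0, 0, 0, 0, 0.36, 0, 0, 0, 0, 0, 0.48, 0, 0, 0, 0, 0, 0.59])

```text
time: 5.35
eef_pos: [0.4338, 0.0306, 0.0116]
tcp_rot: [0.984, 0.18, 0.0, -0.0]
contact_force: [-0.5, 0.3, -1.7]
opening: 0.644
finger_force: 7.5
```

Request:
carry_out(deltas=[0, 0, 0, 0, 0, 0.1, 0, 0, 0, 0, 0, 0.1, 0, 0, 0, 0, 0, 0.1])

```text
time: 5.72
eef_pos: [0.4335, 0.0303, 0.0114]
tcp_rot: [0.991, 0.133, 0.0, -0.0]
contact_force: [0.0, -0.2, -2.2]
opening: 0.641
finger_force: 7.5
```

```bash
python3 - <<'E'
from h import *
s=ctrl.get_state(); print(s['eef_pos'],R.from_quat(s['tcp_rot']).as_matrix().round(3).tolist(),s['opening'],s['finger_force'],s['contact_force'])
im,d,K,T=look('wrist'); save(im,'w4.png'); P=cloud(d,K,T);p=P[d>0]
im2,d2,K2,T2=look('scene'); P2=cloud(d2,K2,T2)
o=s['eef_pos']; a=R.from_quat(s['tcp_rot']).as_matrix()[:2,0]
q=(p[:,:2]-o[:2])@np.array([a,[-a[1],a[0]]]).T
for x0,x1,z0,z1 in((40,60,.03,.05),(85,110,.02,.035)):
  k=(q[:,0]*1000>x0)&(q[:,0]*1000<x1)&(abs(q[:,1])<.05)&(p[:,2]>z0)&(p[:,2]<z1)
  print(x0,k.sum(),np.percentile(q[k],[2,98],axis=0).round(4).tolist(),np.percentile(p[k][:,2],[2,50,98])) if k.any() else 0
v=np.hstack([cv2.resize(im,(400,300)),cv2.resize(im2[150:290,120:330],(400,300))]); save(v,'v4.png')
E
```

```text
[0.43347839 0.03032275 0.01141593] [[0.964, 0.264, 0.0], [0.264, -0.964, 0.0], [0.0, 0.0, -1.0]] 0.6408814139196676 7.499283850193024 [ 1.57150856e-03 -1.99705512e-01 -2.24408895e+00]
40 10773 [[0.0405, -0.0271], [0.0597, 0.0268]] [0.03215005 0.03565974 0.0370505 ]
85 7191 [[0.0853, -0.0193], [0.1007, 0.019]] [0.02637524 0.02784731 0.02925655]
```

View pics/v4.png

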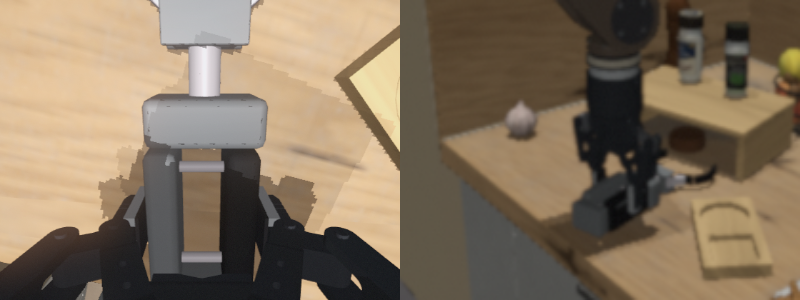

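The reacher is held centred, slightly lifted, and aligned with the shelf. Now I'll move it sideways, then slide the jaws in.

Request:
carry_out(deltas=[0, -0.014, 0, 0, 0, 0, 0, -0.028, 0, 0, 0, 0, 0, -0.042, 0, 0, 0, 0, 0, -0.056, 0, 0, 0, 0, 0, -0.056, 0, 0, 0, 0])

```text
time: 6.45
eef_pos: [0.418, 0.0852, 0.0112]
tcp_rot: [0.991, 0.134, -0.0, -0.0]
contact_force: [0.9, 0.0, -3.2]
opening: 0.639
finger_force: 7.5
```

Request:
carry_out(deltas=[0.012, 0, 0, 0, 0, 0, 0.024, 0, 0, 0, 0, 0, 0.036, 0, 0, 0, 0, 0, 0.036, 0, 0, 0, 0, 0])

```text
time: 6.95
eef_pos: [0.4549, 0.0934, 0.0116]
tcp_rot: [0.991, 0.132, 0.001, 0.0]
contact_force: [0.5, 0.4, -1.8]
opening: 0.642
finger_force: 7.5
```

```bash
python3 - <<'E'
from h import *
s=ctrl.get_state(); print(s['eef_pos'],s['contact_force'],s['opening'])
a,da,Ka,Ta=look('scene'); b,db,Kb,Tb=look('side'); w,dw,Kw,Tw=look('wrist')
np.savez('in1.npz',a=a,b=b,Pa=cloud(da,Ka,Ta),Pb=cloud(db,Kb,Tb))
v=np.hstack([cv2.resize(a[180:260,200:300],(400,320),interpolation=3),cv2.resize(b[180:260,220:320],(400,320),interpolation=3)])
save(v,'v5.png')
E
```

```text
[0.45491161 0.09344561 0.01161576] [ 0.47621907  0.4188192  -1.76038058] 0.6416465632951426
```

View pics/v5.png

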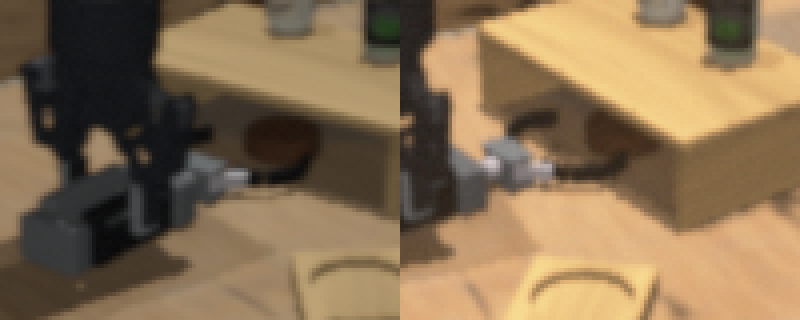

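The right jaw tip is just entering the shelf at (310,160) in the left crop, and the coaster is ahead at (280,140). I'll check the lateral alignment numerically in the tool frame.

```bash
python3 - <<'E'
from h import *
from scipy.optimize import least_squares
s=ctrl.get_state(); o=np.array(s['eef_pos']); a=R.from_quat(s['tcp_rot']).as_matrix()[:2,0]
z=np.load('in1.npz'); A=np.array([a,[-a[1],a[0]]])
for i,P in((z['a'],z['Pa']),(z['b'],z['Pb'])):
    p=P.reshape(-1,3); c=i.reshape(-1,3).astype(int); q=(p[:,:2]-o[:2])@A.T*1000
    k=(p[:,2]>.004)&(p[:,2]<.026)&(q[:,0]>115)&(q[:,0]<240)&(abs(q[:,1])<75)&(c.sum(1)<260)
    red=c[:,0]-c[:,2]>22
    co=q[k&red&(q[:,0]>155)&(abs(q[:,1]<45))]; ja=q[k&~red]
    print('coaster',len(co),np.percentile(co,[2,98],axis=0).round(1).tolist() if len(co) else '')
    if len(co)>10:
        cl=least_squares(lambda t: np.hypot(*(co-t).T).clip(30)-30,co.mean(0)); 
        e=co[(p[k&red&(q[:,0]>155)&(abs(q[:,1]<45))][:,2]<.016)]
        r=least_squares(lambda t: np.hypot(*(e-t).T)-30,co.mean(0)+[5,0],loss='soft_l1',f_scale=2); print('fit',len(e),r.x.round(1))
    for sg in(1,-1):
        j=ja[(ja[:,1]*sg>25)]; print('jaw',sg,len(j),np.percentile(j,[2,98],axis=0).round(1).tolist() if len(j) else '')
E
```

```text
coaster 75 [[170.5, -32.9], [205.8, 11.4]]
fit 51 [203.   -3.4]
jaw 1 28 [[153.2, 34.0], [185.7, 48.3]]
jaw -1 95 [[116.5, -57.1], [214.8, -26.9]]
coaster 165 [[159.2, -53.2], [208.2, 42.1]]
fit 70 [200.2  -3.6]
jaw 1 33 [[118.1, 27.9], [163.5, 50.8]]
jaw -1 30 [[115.9, -58.5], [162.9, -39.9]]
```

Request:
carry_out(deltas=[0.01, 0, 0, 0, 0, 0, 0.02, 0, 0, 0, 0, 0, 0.03, 0, 0, 0, 0, 0, 0.04, 0, 0, 0, 0, 0, 0.05, 0, 0, 0, 0, 0])

```text
time: 7.72
eef_pos: [0.5023, 0.1069, 0.0113]
tcp_rot: [0.991, 0.133, 0.0, 0.0]
contact_force: [0.8, -0.3, -2.4]
opening: 0.64
finger_force: 7.5
```

Request:
carry_out(deltas=[0, 0, 0, 0, 0, 0, 0, 0, 0, 0, 0, 0])

```text
time: 7.98
eef_pos: [0.5012, 0.1067, 0.0111]
tcp_rot: [0.991, 0.133, -0.0, -0.0]
contact_force: [0.1, 0.3, -2.9]
opening: 0.639
finger_force: 7.5
```

Request:
carry_out(deltas=[0, 0, 0, 0, 0, 0, 0, 0, 0, 0, 0, 0, 0, 0, 0, 0, 0, 0, 0, 0, 0, 0, 0, 0], grip=56)

```text
time: 8.48
eef_pos: [0.5015, 0.1066, 0.0113]
tcp_rot: [0.991, 0.132, -0.0, -0.0]
contact_force: [0.3, -0.2, -3.2]
opening: 0.561
finger_force: 9.5
```

Request:
carry_out(deltas=[0, 0, 0, 0, 0, 0, 0, 0, 0, 0, 0, 0, 0, 0, 0, 0, 0, 0, 0, 0, 0, 0, 0, 0], grip=48)

```text
time: 8.98
eef_pos: [0.5024, 0.1065, 0.0121]
tcp_rot: [0.991, 0.133, 0.001, 0.0]
contact_force: [-0.4, -1.1, 6.2]
opening: 0.487
finger_force: 32.1
```

```bash
python3 - <<'E'
from h import *
a,da,Ka,Ta=look('scene'); b,db,Kb,Tb=look('side')
v=np.hstack([cv2.resize(a[180:260,200:300],(400,320),interpolation=3),cv2.resize(b[180:260,220:320],(400,320),interpolation=3)])
save(v,'v6.png')
E
```

```text
(no output)
```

View pics/v6.png

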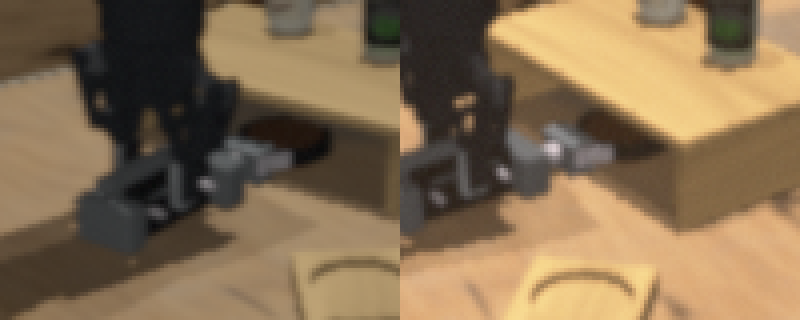

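Both jaws close round the coaster ((285,140) in the left crop). Now I'll draw it out.

Request:
carry_out(deltas=[-0.006, 0, -0.001, 0, 0, 0, -0.018, 0, -0.001, 0, 0, 0, -0.03, 0, -0.001, 0, 0, 0, -0.042, 0, -0.001, 0, 0, 0, -0.054, 0, -0.001, 0, 0, 0])

```text
time: 9.7
eef_pos: [0.4484, 0.0923, 0.0122]
tcp_rot: [0.991, 0.132, -0.0, -0.0]
contact_force: [2.3, 1.4, 0.2]
opening: 0.488
finger_force: 31.3
```

Request:
carry_out(deltas=[-0.01, 0, 0, 0, 0, 0, -0.02, 0, 0, 0, 0, 0, -0.02, 0, 0, 0, 0, 0])

```text
time: 10.07
eef_pos: [0.4287, 0.087, 0.0122]
tcp_rot: [0.991, 0.132, -0.001, -0.0]
contact_force: [-3.3, -0.8, 1.1]
opening: 0.486
finger_force: 31.6
```

Request:
carry_out(deltas=[0, 0, 0, 0, 0, -0.06, 0, 0, 0, 0, 0, -0.15, 0, 0, 0, 0, 0, -0.24, 0, 0, 0, 0, 0, -0.33, 0, 0, 0, 0, 0, -0.42])

```text
time: 10.7
eef_pos: [0.43, 0.0872, 0.0122]
tcp_rot: [0.942, 0.337, -0.0, -0.0]
contact_force: [0.1, -0.7, 0.9]
opening: 0.494
finger_force: 31.3
```

Request:
carry_out(deltas=[0, 0, 0, 0, 0, -0.09, 0, 0, 0, 0, 0, -0.18, 0, 0, 0, 0, 0, -0.27, 0, 0, 0, 0, 0, -0.36, 0, 0, 0, 0, 0, -0.45])

```text
time: 11.32
eef_pos: [0.43, 0.0872, 0.0122]
tcp_rot: [0.843, 0.539, -0.0, -0.0]
contact_force: [-0.3, -0.4, -0.2]
opening: 0.488
finger_force: 31.3
```

Request:
carry_out(deltas=[0, 0, 0, 0, 0, -0.09, 0, 0, 0, 0, 0, -0.18, 0, 0, 0, 0, 0, -0.27, 0, 0, 0, 0, 0, -0.36, 0, 0, 0, 0, 0, -0.4])

```text
time: 11.95
eef_pos: [0.43, 0.0872, 0.0122]
tcp_rot: [0.719, 0.695, -0.0, -0.0]
contact_force: [-0.3, -0.2, 0.5]
opening: 0.487
finger_force: 31.3
```

Request:
carry_out(deltas=[0, 0, 0, 0, 0, 0, 0, 0, 0, 0, 0, 0])

```text
time: 12.2
eef_pos: [0.43, 0.0872, 0.0122]
tcp_rot: [0.719, 0.695, -0.0, -0.0]
contact_force: [-0.2, -0.8, -0.3]
opening: 0.486
finger_force: 31.4
```

```bash
python3 - <<'E'
from h import *
s=ctrl.get_state(); print(s['eef_pos'],R.from_quat(s['tcp_rot']).as_matrix().round(3)[:,0],s['opening'],s['finger_force'],s['contact_force'])
for c in('scene','side','wrist'):
    im,d,K,T=look(c); P=cloud(d,K,T)
    if c!='wrist': save(im,c+'7.png')
    else: w=im
    for n in('coaster','jaw_left'):
        for r in ctrl.find_in(c,n)[:2]:
            u,v=map(int,np.round(r['uv'])); print(c,n,r['score'],u,v,P[v,u].round(3))
a=cv2.imread('pics/scene7.png')[:,:,::-1]
save(np.hstack([cv2.resize(a[170:275,140:280],(400,300),interpolation=3),cv2.resize(w,(400,300))]),'v7.png')
E
```

```text
[0.43000942 0.08718826 0.01220682] [ 0.035  0.999 -0.   ] 0.48593036729274974 31.369433999061584 [-0.21659828 -0.76293604 -0.26505888]
scene coaster 0.74 291 262 [ 0.501 -0.119  0.006]
scene jaw_left 0.68 289 202 [0.66  0.071 0.07 ]
```

View pics/v7.png

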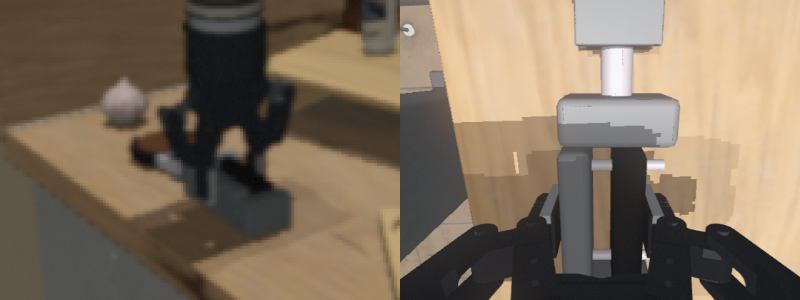

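The coaster is out on the open worktop, still in the jaws at (150,150) in the left crop. Now I'll release to about 3 mm of squeeze, wait, then lift the reacher off over it.

Request:
carry_out(deltas=[0, 0, 0, 0, 0, 0, 0, 0, 0, 0, 0, 0, 0, 0, 0, 0, 0, 0, 0, 0, 0, 0, 0, 0, 0, 0, 0, 0, 0, 0], grip=65)

```text
time: 13.28
eef_pos: [0.4302, 0.0872, 0.0123]
tcp_rot: [0.719, 0.695, 0.0, 0.0]
contact_force: [0.7, 0.4, -2.2]
opening: 0.649
finger_force: 7.3
```

Request:
carry_out(deltas=[0, 0, 0, 0, 0, 0, 0, 0, 0, 0, 0, 0, 0, 0, -0.008, 0, 0, 0, 0, 0, -0.02, 0, 0, 0, 0, 0, -0.035, 0, 0, 0])

```text
time: 13.9
eef_pos: [0.4302, 0.0872, 0.0484]
tcp_rot: [0.719, 0.695, 0.0, 0.0]
contact_force: [0.7, -0.1, -3.1]
opening: 0.651
finger_force: 7.3
```

Request:
carry_out(deltas=[0, 0, -0.02, 0, 0, 0, 0, 0, -0.03, 0, 0, 0, 0, 0, -0.03, 0, 0, 0])

```text
time: 14.28
eef_pos: [0.431, 0.0872, 0.0786]
tcp_rot: [0.719, 0.695, 0.001, 0.001]
contact_force: [-0.3, 0.1, -2.7]
opening: 0.65
finger_force: 7.3
```

```bash
python3 - <<'E'
from h import *
s=ctrl.get_state(); print(s['eef_pos'],s['opening'],s['finger_force'],s['contact_force'])
ims=[]
for c in('scene','side'):
    im,d,K,T=look(c); P=cloud(d,K,T); p=P.reshape(-1,3); i=im.reshape(-1,3).astype(int)
    k=(abs(p[:,0]-.43)<.07)&(abs(p[:,1]-.235)<.06)&(p[:,2]>.004)&(p[:,2]<.028)&(i.sum(1)<300)&(i[:,0]-i[:,2]>20)
    q=p[k]; print(c,k.sum(),q.min(0).round(3),q.max(0).round(3),q.mean(0).round(3))
    ims.append(cv2.resize(im[165:270,140:280],(400,300),interpolation=3))
save(np.hstack(ims),'v8.png')
E
```

```text
[0.43103906 0.08720854 0.07862164] 0.6499359812442987 7.278791964054108 [-0.33787101  0.12324645 -2.72619563]
scene 215 [0.412 0.201 0.004] [0.468 0.263 0.022] [0.437 0.223 0.016]
side 33 [0.413 0.207 0.004] [0.466 0.229 0.021] [0.431 0.218 0.014]
```

View pics/v8.png

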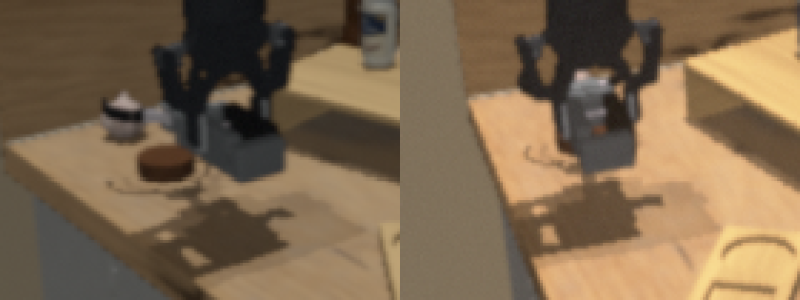

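The coaster lies free on the worktop at about (0.440, 0.232), with the reacher lifted above it. I'll set the reacher down to the right.

Request:
carry_out(deltas=[-0.025, 0.004, 0, 0, 0, 0, -0.05, 0.004, 0, 0, 0, 0, -0.078, 0.004, 0, 0, 0, 0, -0.105, 0.004, 0, 0, 0, 0, -0.105, 0.004, 0, 0, 0, 0])

```text
time: 15.0
eef_pos: [0.43, -0.0189, 0.0766]
tcp_rot: [0.72, 0.694, -0.0, -0.001]
contact_force: [-0.5, -0.1, -1.8]
opening: 0.651
finger_force: 7.3
```

Request:
carry_out(deltas=[0, 0, 0.02, 0, 0, 0, 0, 0, 0.04, 0, 0, 0, 0, 0, 0.055, 0, 0, 0, 0, 0, 0.064, 0, 0, 0, 0, 0, 0.067, 0, 0, 0])

```text
time: 15.62
eef_pos: [0.4302, -0.0175, 0.0098]
tcp_rot: [0.719, 0.695, -0.0, -0.0]
contact_force: [-0.4, -0.1, -2.0]
opening: 0.648
finger_force: 7.3
```

Request:
carry_out(deltas=[0, 0, 0, 0, 0, 0, 0, 0, 0, 0, 0, 0])

```text
time: 15.88
eef_pos: [0.4311, -0.018, 0.0109]
tcp_rot: [0.719, 0.695, 0.0, 0.001]
contact_force: [0.4, -1.1, -3.2]
opening: 0.646
finger_force: 7.3
```

Request:
carry_out(deltas=[0, 0, 0.001, 0, 0, 0, 0, 0, 0.002, 0, 0, 0, 0, 0, 0.003, 0, 0, 0, 0, 0, 0.003, 0, 0, 0])

```text
time: 16.38
eef_pos: [0.431, -0.018, 0.009]
tcp_rot: [0.719, 0.695, -0.0, -0.0]
contact_force: [-5.2, 0.9, 10.8]
opening: 0.65
finger_force: 8.8
```

Request:
carry_out(deltas=[0, 0, 0, 0, 0, 0, 0, 0, 0, 0, 0, 0, 0, 0, 0, 0, 0, 0, 0, 0, 0, 0, 0, 0], grip=80)

```text
time: 16.88
eef_pos: [0.4304, -0.0178, 0.0072]
tcp_rot: [0.719, 0.695, -0.0, -0.0]
contact_force: [-0.4, 0.4, -0.1]
opening: 0.798
finger_force: 0.0
```

Request:
carry_out(deltas=[0, 0, 0, 0, 0, 0, 0, 0, 0, 0, 0, 0, 0, 0, 0, 0, 0, 0], grip=100)

```text
time: 17.25
eef_pos: [0.4305, -0.0178, 0.0073]
tcp_rot: [0.719, 0.695, -0.0, -0.0]
contact_force: [-0.8, -0.8, -0.1]
opening: 1.002
finger_force: 0.0
```

Request:
carry_out(deltas=[0, 0, -0.04, 0, 0, 0, 0, 0, -0.09, 0, 0, 0, 0.03, 0.01, -0.14, 0, 0, 0, 0.08, 0.01, -0.17, 0, 0, 0, 0.13, 0.01, -0.17, 0, 0, 0])

```text
time: 17.88
eef_pos: [0.4473, 0.113, 0.1813]
tcp_rot: [0.72, 0.694, 0.003, 0.003]
contact_force: [-0.4, -0.2, 0.8]
opening: 1.0
finger_force: 0.0
```

Request:
carry_out(deltas=[0.04, 0, 0, 0, 0, 0, 0.07, 0, 0, 0, 0, 0, 0.07, 0, 0, 0, 0, 0])

```text
time: 18.25
eef_pos: [0.4471, 0.1831, 0.1772]
tcp_rot: [0.718, 0.696, -0.0, -0.0]
contact_force: [-0.2, 0.2, 0.3]
opening: 0.999
finger_force: 0.0
```

```bash
python3 - <<'E'
from h import *
from scipy.optimize import least_squares
s=ctrl.get_state(); print(s['eef_pos'],s['opening'],s['contact_force'],s['qpos'][5])
im,d,K,T=look('wrist'); save(im,'w9.png'); P=cloud(d,K,T); p=P.reshape(-1,3); i=im.reshape(-1,3).astype(int)
k=(abs(p[:,0]-.44)<.06)&(abs(p[:,1]-.232)<.06)&(p[:,2]>.015)&(p[:,2]<.026)
q=p[k]; print('coaster',cv2.minEnclosingCircle((q[:,:2]*1000).astype(np.float32)),k.sum(),q.min(0),q.max(0))
k=(p[:,0]>.36)&(p[:,0]<.5)&(p[:,1]>-.1)&(p[:,1]<.19)&(p[:,2]>.03)&(p[:,2]<.05); print('reacher z',k.sum(),np.percentile(p[k][:,2],[50,98]) if k.any() else '')
E
```

```text
[0.4471119  0.18309221 0.17719422] 0.9994744695105459 [-0.18602643  0.19337624  0.26595011] 0.2099258530715955
coaster ((441.83154296875, 234.11752319335938), 29.944284439086914) 4450 [0.41226535 0.20457465 0.01702411] [0.47146781 0.263762   0.02261507]
reacher z 2087 [0.03411452 0.04057099]
```

View pics/w9.png

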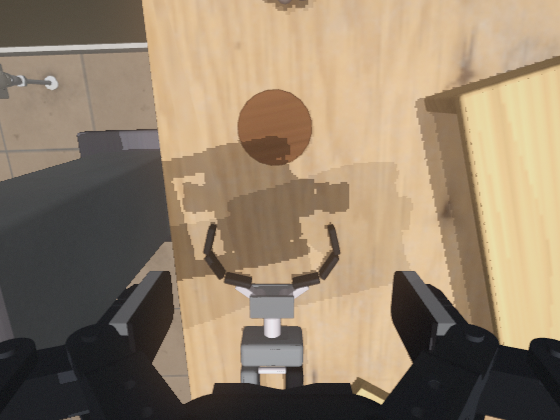

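The coaster centre is at (0.442, 0.234) (pixel 275,127), clear of the jaws, and the reacher lies flat. Descending on the coaster.

Request:
carry_out(deltas=[0.03, -0.007, 0.03, 0, 0, 0, 0.051, -0.007, 0.07, 0, 0, 0, 0.051, -0.007, 0.11, 0, 0, 0, 0.051, -0.007, 0.14, 0, 0, 0, 0.051, -0.007, 0.14, 0, 0, 0])

```text
time: 18.92
eef_pos: [0.4401, 0.2312, 0.0348]
tcp_rot: [0.72, 0.694, -0.003, -0.001]
contact_force: [-0.3, 0.3, 0.9]
opening: 1.004
finger_force: 0.0
```

```bash
python3 - <<'E'
from h import *
s=ctrl.get_state(); print(s['eef_pos'],s['opening'],s['contact_force'])
im,d,K,T=look('wrist'); P=cloud(d,K,T); p=P.reshape(-1,3)
k=(abs(p[:,0]-.44)<.06)&(abs(p[:,1]-.232)<.06)&(p[:,2]>.014)&(p[:,2]<.027)
q=p[k]; print('coaster',k.sum(),q.min(0) if k.any() else '',q.max(0) if k.any() else '')
E
```

```text
[0.44011254 0.2311776  0.03482506] 1.0041754198737258 [-0.32142926  0.30447275  0.92806003]
coaster 12133 [0.41241618 0.2040963  0.01402737] [0.47121439 0.2640566  0.02244192]
```

Request:
carry_out(deltas=[0, 0, 0.015, 0, 0, 0, 0, 0, 0.028, 0, 0, 0, 0, 0, 0.028, 0, 0, 0])

```text
time: 19.35
eef_pos: [0.4414, 0.2326, 0.0083]
tcp_rot: [0.719, 0.695, -0.001, -0.001]
contact_force: [0.2, -0.1, -0.5]
opening: 0.998
finger_force: 0.0
```

Request:
carry_out(deltas=[0, 0, 0, 0, 0, 0, 0, 0, 0, 0, 0, 0, 0, 0, 0, 0, 0, 0, 0, 0, 0, 0, 0, 0, 0, 0, 0, 0, 0, 0], grip=55, grip_force=25)

```text
time: 19.98
eef_pos: [0.4429, 0.2331, 0.0101]
tcp_rot: [0.719, 0.695, 0.001, 0.0]
contact_force: [-0.5, -0.9, 5.4]
opening: 0.684
finger_force: 27.0
```

Gripped at 58 mm. Lift and carry it to look at the tray.

Request:
carry_out(deltas=[0, 0, -0.02, 0, 0, 0, 0, 0, -0.05, 0, 0, 0, 0, 0, -0.1, 0, 0, 0, -0.03, 0, -0.13, 0, 0, 0, -0.08, 0.02, -0.13, 0, 0, 0])

```text
time: 20.6
eef_pos: [0.4606, 0.1527, 0.142]
tcp_rot: [0.718, 0.696, 0.002, 0.002]
contact_force: [1.2, 0.8, -0.6]
opening: 0.683
finger_force: 27.2
```

Request:
carry_out(deltas=[-0.05, 0.02, 0, 0, 0, 0, -0.1, 0.03, 0, 0, 0, 0, -0.15, 0.04, 0, 0, 0, 0, -0.2, 0.06, 0, 0, 0, 0, -0.25, 0.08, 0, 0, 0, 0])

```text
time: 21.22
eef_pos: [0.5305, -0.102, 0.1386]
tcp_rot: [0.719, 0.695, -0.0, -0.0]
contact_force: [0.9, 1.0, -0.5]
opening: 0.684
finger_force: 27.2
```

Request:
carry_out(deltas=[-0.04, 0, 0, 0, 0, 0, -0.05, 0, 0, 0, 0, 0, -0.05, 0, 0, 0, 0, 0])

```text
time: 21.6
eef_pos: [0.5284, -0.1502, 0.1386]
tcp_rot: [0.72, 0.694, -0.0, -0.001]
contact_force: [-0.2, -0.7, -0.8]
opening: 0.677
finger_force: 27.2
```

```bash
python3 - <<'E'
from h import *
from scipy.optimize import least_squares
s=ctrl.get_state(); print(s['eef_pos'],R.from_quat(s['tcp_rot']).as_matrix()[:,0].round(3),s['opening'],s['finger_force'],s['contact_force'])
im,d,K,T=look('wrist'); save(im,'w10.png'); P=cloud(d,K,T); p=P.reshape(-1,3)
c0=np.array([.531,-.082]); r0=np.hypot(*(p[:,:2]-c0).T)
f=(p[:,2]>.004)&(p[:,2]<.0118)&(r0<.045); rim=(p[:,2]>.0125)&(p[:,2]<.02)&(r0<.055)
print(f.sum(),rim.sum(),np.median(p[f][:,2]),np.median(p[rim][:,2]))
q=p[f][:,:2]; hull=cv2.convexHull((q*1000).astype(np.float32)); print('floor circle',cv2.minEnclosingCircle(hull),cv2.minAreaRect(hull))
# best circle r=33 separating floor and rim
g=p[rim][:,:2]
cost=lambda t:(np.hypot(*(q-t).T)>.033).sum()+(np.hypot(*(g-t).T)<.033).sum()
G=[(cost(np.array([x,y])),x,y) for x in np.arange(.51,.552,.0005) for y in np.arange(-.105,-.06,.0005)]; G.sort(); B=np.array(G[:15]); print(B[0],B[:,1:].mean(0))
E
```

```text
[ 0.52835295 -0.1501899   0.13859737] [0.036 0.999 0.001] 0.6771566955621187 27.212705612182617 [-0.20872599 -0.72799857 -0.84684777]
7146 9149 0.008295248159285895 0.01621484982003163
floor circle ((530.142822265625, -80.2751693725586), 33.10635757446289) ((530.25927734375, -80.25299072265625), (65.61609649658203, 65.5332260131836), 19.70899200439453)
[ 2.66e+02  5.30e-01 -8.00e-02] [ 0.5302 -0.0803]
```

View pics/w10.png

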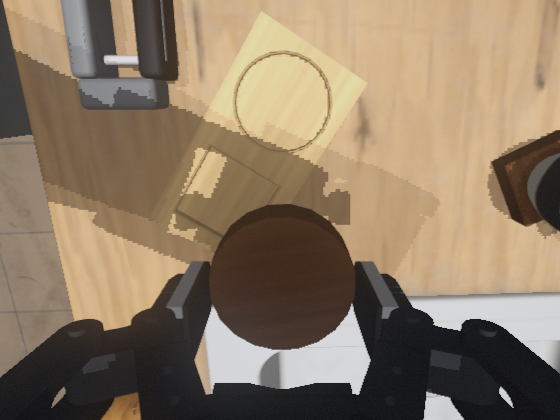

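The coaster is held level (282,277) and the recess is at (283,102). I'll measure the coaster's offset in the gripper.

```bash
python3 - <<'E'
from h import *
s=ctrl.get_state(); o=np.array(s['eef_pos']); A=R.from_quat(s['tcp_rot']).as_matrix(); print(o)
im,d,K,T=look('wrist'); P=cloud(d,K,T); p=P.reshape(-1,3); c=im.reshape(-1,3).astype(int)
k=(np.hypot(*(p[:,:2]-o[:2]).T)<.045)&(p[:,2]>o[2]-.01)&(p[:,2]<o[2]+.03)&(c[:,0]-c[:,2]>20)
q=p[k]; h=np.median(q[:,2]); print(k.sum(),'top z',h,'rel tcp',h-o[2]); q=q[abs(q[:,2]-h)<.004]
cc,r=cv2.minEnclosingCircle((q[:,:2]*1000).astype(np.float32)); print(cc,r)
n=np.linalg.lstsq(np.c_[q[:,:2],np.ones(len(q))],q[:,2],rcond=None)[0]; print('tilt',n[:2])
w=np.array([.5302,-.0803])-np.array(cc)/1000; w=np.r_[w,0]; print('world',w,'tool',A.T@w)
E
```

```text
[ 0.52840962 -0.14944741  0.13868173]
16423 top z 0.14856683342658006 rel tcp 0.009885101689850295
(525.3154907226562, -139.5699462890625) 38.751243591308594
tilt [-0.00293022 -0.00570518]
world [0.00488451 0.05926995 0.        ] tool [5.94044731e-02 2.80888354e-03 6.09195565e-05]
```

```bash
python3 - <<'E'
from h import *
from scipy.optimize import least_squares
s=ctrl.get_state(); o=np.array(s['eef_pos']); A=R.from_quat(s['tcp_rot']).as_matrix()
im,d,K,T=look('wrist'); P=cloud(d,K,T); c=im.astype(int)
m=((np.hypot(P[...,0]-o[0],P[...,1]-o[1])<.05)&(abs(P[...,2]-o[2]-.0099)<.0035)&(c[...,0]-c[...,2]>12)&(c[...,0]>50)).astype(np.uint8)
m=cv2.morphologyEx(m,cv2.MORPH_OPEN,np.ones((7,7),np.uint8)); n,l,st,_=cv2.connectedComponentsWithStats(m); i=1+st[1:,4].argmax()
q=P[l==i][:,:2]; h=cv2.convexHull((q*1000).astype(np.float32))[:,0]
r=least_squares(lambda t:np.hypot(*(h-t).T)-30,h.mean(0),loss='soft_l1',f_scale=.5); print(len(h),r.x,np.abs(r.fun).mean(),q.min(0),q.max(0))
w=np.r_[np.array([.5302,-.0803])-r.x/1000,0]; print('tool move',A.T@w,o)
E
```

```text
52 [ 528.24886975 -147.55794601] 0.47234914583090337 [ 0.49888454 -0.17718279] [ 0.55715762 -0.11812207]
tool move [ 6.72853346e-02 -3.44105038e-04  5.96109888e-05] [ 0.52850698 -0.14909855  0.13882754]
```

Request:
carry_out(deltas=[0.035, 0, 0, 0, 0, 0, 0.067, 0, 0.03, 0, 0, 0, 0.067, 0, 0.07, 0, 0, 0, 0.067, 0, 0.1, 0, 0, 0, 0.067, 0, 0.1, 0, 0, 0])

```text
time: 22.38
eef_pos: [0.5288, -0.0813, 0.0368]
tcp_rot: [0.719, 0.695, -0.001, -0.003]
contact_force: [0.3, -1.3, -1.6]
opening: 0.685
finger_force: 27.3
```

Request:
carry_out(deltas=[0, 0, 0, 0, 0, 0, 0, 0, 0, 0, 0, 0])

```text
time: 22.62
eef_pos: [0.5327, -0.0837, 0.0413]
tcp_rot: [0.719, 0.695, 0.001, 0.002]
contact_force: [-0.6, 1.1, -0.6]
opening: 0.685
finger_force: 27.3
```

```bash
python3 - <<'E'
from h import *
s=ctrl.get_state(); o=np.array(s['eef_pos']); A=R.from_quat(s['tcp_rot']).as_matrix()
w=np.array([.5302+.0002,-.0803-.0015,.0183])-o; print(o,'tool move',A.T@w,s['contact_force'])
E
```

```text
[ 0.53267899 -0.08366398  0.04128984] tool move [ 0.00180843 -0.00242178  0.02297968] [-0.62612898  1.07745824 -0.6298708 ]
```

Request:
carry_out(deltas=[0, 0, 0, 0, 0, 0, 0, 0, 0, 0, 0, 0, 0, 0, 0, 0, 0, 0, 0, 0, 0, 0, 0, 0])

```text
time: 23.12
eef_pos: [0.5312, -0.0835, 0.0393]
tcp_rot: [0.719, 0.695, -0.0, -0.0]
contact_force: [-0.5, -0.1, -0.1]
opening: 0.683
finger_force: 27.3
```

```bash
python3 - <<'E'
from h import *
for _ in range(4):
    s=ctrl.get_state(); o=np.array(s['eef_pos']); A=R.from_quat(s['tcp_rot']).as_matrix()
    w=np.array([.5302+.0002,-.0803-.0015,.0183])-o; print(o,'tool move',A.T@w); ctrl.read_camera('wrist')
E
```

```text
[ 0.53119395 -0.08346239  0.03931481] tool move [ 0.00163289 -0.00084976  0.02101494]
[ 0.53118438 -0.08345155  0.03927228] tool move [ 0.00162199 -0.00083919  0.02097247]
[ 0.53120444 -0.08341869  0.03927043] tool move [ 0.00158826 -0.00085861  0.02097061]
[ 0.53119879 -0.08341396  0.03926661] tool move [ 0.00158415 -0.00085208  0.02096678]
```

Request:
carry_out(deltas=[0.0015, -0.001, 0.005, 0, 0, 0, 0.0015, -0.001, 0.01, 0, 0, 0, 0.0015, -0.001, 0.015, 0, 0, 0, 0.0015, -0.001, 0.018, 0, 0, 0, 0.0015, -0.001, 0.0205, 0, 0, 0])

```text
time: 23.95
eef_pos: [0.5303, -0.0819, 0.0185]
tcp_rot: [0.719, 0.695, -0.0, -0.0]
contact_force: [0.1, 0.3, -0.8]
opening: 0.678
finger_force: 27.3
```

Request:
carry_out(deltas=[0, 0, 0, 0, 0, 0, 0, 0, 0, 0, 0, 0, 0, 0, 0, 0, 0, 0])

```text
time: 24.32
eef_pos: [0.5305, -0.0819, 0.019]
tcp_rot: [0.719, 0.695, 0.0, 0.0]
contact_force: [-0.8, 0.1, -0.7]
opening: 0.684
finger_force: 27.3
```

Request:
carry_out(deltas=[0, 0, 0.001, 0, 0, 0, 0, 0, 0.002, 0, 0, 0, 0, 0, 0.002, 0, 0, 0])

```text
time: 24.7
eef_pos: [0.5306, -0.082, 0.0181]
tcp_rot: [0.719, 0.695, -0.0, -0.0]
contact_force: [-2.6, -0.0, 7.7]
opening: 0.684
finger_force: 28.0
```

Request:
carry_out(deltas=[0, 0, 0, 0, 0, 0, 0, 0, 0, 0, 0, 0, 0, 0, 0, 0, 0, 0], grip=80)

```text
time: 25.08
eef_pos: [0.5302, -0.0818, 0.0166]
tcp_rot: [0.719, 0.695, -0.0, -0.0]
contact_force: [0.0, 0.5, -1.0]
opening: 0.799
finger_force: 0.0
```

Request:
carry_out(deltas=[0, 0, 0, 0, 0, 0, 0, 0, -0.03, 0, 0, 0, 0, 0, -0.08, 0, 0, 0, -0.04, 0, -0.12, 0, 0, 0, -0.07, 0, -0.12, 0, 0, 0], grip=100)

```text
time: 25.7
eef_pos: [0.5306, -0.154, 0.1417]
tcp_rot: [0.719, 0.695, 0.002, 0.004]
contact_force: [-0.5, 0.0, -0.3]
opening: 1.0
finger_force: 0.0
```

Request:
carry_out(deltas=[0, 0, -0.02, 0, 0, 0, 0, 0, -0.04, 0, 0, 0, 0, 0, -0.04, 0, 0, 0, 0, 0, -0.04, 0, 0, 0])

```text
time: 26.2
eef_pos: [0.5274, -0.1515, 0.1759]
tcp_rot: [0.719, 0.695, -0.0, -0.001]
contact_force: [-0.3, -0.1, -1.2]
opening: 0.999
finger_force: 0.0
```

```bash
python3 - <<'E'
from h import *
from scipy.optimize import least_squares
s=ctrl.get_state(); print(s['time'],s['eef_pos'],s['contact_force'])
im,d,K,T=look('wrist'); P=cloud(d,K,T); p=P.reshape(-1,3)
k=(np.hypot(p[:,0]-.53,p[:,1]+.08)<.045)&(p[:,2]>.021)&(p[:,2]<.034); q=p[k]
h=cv2.convexHull((q[:,:2]*1000).astype(np.float32))[:,0]
r=least_squares(lambda t:np.hypot(*(h-t).T)-30,h.mean(0),loss='soft_l1',f_scale=.5); print('coaster',r.x,np.median(q[:,2]),np.linalg.lstsq(np.c_[q[:,:2],np.ones(len(q))],q[:,2],rcond=None)[0][:2])
k=(np.hypot(p[:,0]-.53,p[:,1]+.08)<.06)&(p[:,2]>.011)&(p[:,2]<.02); print('rim z',np.median(p[k][:,2]))
im2,d2,K2,T2=look('scene'); P2=cloud(d2,K2,T2).reshape(-1,3)
k=(P2[:,0]>.37)&(P2[:,0]<.5)&(P2[:,1]>-.09)&(P2[:,1]<.05)&(P2[:,2]>.025)&(P2[:,2]<.05); print('reacher',cv2.minAreaRect((P2[k][:,:2]*1000).astype(np.float32)),np.percentile(P2[k][:,2],[50,95]))
E
```

```text
26.2 [ 0.52738848 -0.15153875  0.17588215] [-0.32472788 -0.12482926 -1.21314183]
coaster [530.01398214 -80.99988869] 0.02818100421605524 [-0.00089895  0.00043381]
rim z 0.0161875255297812
reacher ((430.9678955078125, -19.55577850341797), (126.9119873046875, 59.93301773071289), 87.81438446044922) [0.03374332 0.04002009]
```

The coaster sits flat, about 1 mm off the recess centre, with its top at 28 mm as expected when fully down. The reacher is flat and released, and the robot is clear.

```bash
python3 -c "
from plant import ctrl
print(ctrl.sign_off())"
```

```text
the job is handed in; nothing more can be done
None
```

I drew the coaster out with the reacher, set it flat in the tray's round recess about 1 mm off centre, left the reacher flat and released, and handed the job in at about 26 s; no verdict came back.

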